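# Release the full label roll from its gated dispenser

### The job

Two gravity dispensers hold a roll of labels each behind a sprung gate. On the dispenser with the larger, full roll, pull the gate by its upturned lug right out to its stop, hold it there until the roll has run down to the front lip by itself, then let the gate spring fully shut again behind it. Do not touch the rolls, leave the other dispenser's gate and roll alone, and do not shift the carton.

Things in the scene. Friction and masses are not known exactly. Their poses are not given: they have to be found in the camera images.
- dispenser_full: Fixed dispenser with the full roll. Base 250 x 84 mm; origin: middle of its underside; x points uphill (away from the robot at yaw 0). Lane 55 mm wide, walls 42 mm, slopes 20 degrees down to -x to a front lip; ramp surface 60 mm over the origin. A sprung gate across mid-lane holds the roll above it; below it is the empty bay. Gate rail sticks out 169 mm to +y, with an upturned stop.
- gate_full (a joint): Travel of the gate of dispenser_full along the dispenser's +y: 0 = shut (home), 0.060 m = out at its stop. A spring pulls it shut: 3.6 N at home, 7.2 N at the stop; it does not latch.
- gate_full_lug (a point): Pull lug of dispenser_full's gate: upright plate 36 (x) x 4 (y) mm, slides along +y. Point: middle of its inner face (lane side, -y), 107 mm over the table; lug top 27 mm higher. It leans 20 degrees to -x going up. Between this face and the lane wall is a gap 63 mm wide (y), its floor 42 mm below the point. Axes as the dispenser's. Roll tops reach 173 mm.
- roll_full_centre (a point): Centre of the full roll of labels (cardboard-cored roll 96 mm in diameter, 50 mm wide), standing on its rim in dispenser_full with its axis across the lane, resting against the gate.
- roll_full: The full roll of labels itself, 96 mm in diameter, 50 mm wide, 0.14 kg. Origin in the centre of one end face; its z axis is the roll's axis.
- dispenser_full_bay (a point): Where the full roll's centre comes to rest in the delivery bay: 82 mm over the table, against the front lip.
- dispenser_part: Fixed dispenser with the part-used roll. Base 250 x 84 mm; origin: middle of its underside; x points uphill (away from the robot at yaw 0). Lane 55 mm wide, walls 42 mm, slopes 20 degrees down to -x to a front lip; ramp surface 60 mm over the origin. A sprung gate across mid-lane holds the roll above it; below it is the empty bay. Gate rail sticks out 169 mm to +y, with an upturned stop.
- gate_part (a joint): Travel of the gate of dispenser_part along the dispenser's +y: 0 = shut (home), 0.060 m = out at its stop. A spring pulls it shut: 3.6 N at home, 7.2 N at the stop; it does not latch.
- gate_part_lug (a point): Pull lug of dispenser_part's gate: upright plate 36 (x) x 4 (y) mm, slides along +y. Point: middle of its inner face (lane side, -y), 107 mm over the table; lug top 27 mm higher. It leans 20 degrees to -x going up. Between this face and the lane wall is a gap 63 mm wide (y), its floor 42 mm below the point. Axes as the dispenser's. Roll tops reach 173 mm.
- roll_part_centre (a point): Centre of the part roll of labels (cardboard-cored roll 80 mm in diameter, 50 mm wide), standing on its rim in dispenser_part with its axis across the lane, resting against the gate.
- roll_part: The part-used roll of labels itself, 80 mm in diameter, 50 mm wide. Origin in the centre of one end face; its z axis is the roll's axis.
- carton: Closed brown carton, 68 x 120 x 51 mm, loose on the table beside the right-hand dispenser; origin under its middle, its length along its y.
Mind the look-alikes: they are no part of the job. Leave any orange look-alike of the roll_full alone.

How it is judged (in metres and radians):
On the way:
1. the gate of the full roll's dispenser is out at its stop (56 mm or more of its 60) for 0.2 s (value of joint gate_full above 0.056 m), for 0.2 s.
At the end, for the whole second after the job is handed in: The full roll rests in its delivery bay against the front lip (centre within 20 mm of the bay's point, still), both gates are shut to within 4 mm, and the part-used roll's centre is within 20 mm of where it was (distance between roll_full_centre and dispenser_full_bay below 0.02 m and linear speed of roll_full below 0.02 m/s and value of joint each of gate_full, gate_part below 0.004 m and distance of roll_part_centre from where it was at the start of the episode below 0.02 m); the robot touches nothing.
It fails at once if the robot touches a roll (over 0.5 N) (contact force between any of the fingers, the arm and roll_full above 0.5 N or contact force between any of the fingers, the arm and roll_part above 0.5 N).
It fails at once if the other dispenser's gate is opened by more than 15 mm (value of joint gate_part above 0.015 m).
It fails at once if the carton is shifted by more than 30 mm (distance of carton from where it was at the start of the episode above 0.03 m).
It also fails if it takes over 32 s, if anything falls off the work surface, if the arm or the gripper's body presses on something with over 40 N, if the wrist force passes 120 N, or if a joint passes its speed limit or range.

### The arm

A 6-joint arm with a two-finger parallel gripper is mounted at the origin on a cart in front of the work surface, level with it; the furniture and walls round the work are solid. World frame = base frame: x ahead of the robot, y to its left, z up, the work surface at z = 0. Lengths are in m, angles in degrees, forces in N, time in s.
With the tool pointing down it reaches from about 0.25 to 0.725 m from the base axis. Payload 9.7 kg.
Tool frame: the origin (TCP) lies between the finger pads; the fingertips stand 19 mm ahead of it and the grasp point (between the pads) is the TCP; x points along the fingers, y is the direction in which the jaws open and shut, and the axes are right-handed (so a half turn about x gives the same grasp; the last joint's range is limited). The gripper opens to 85 mm and grips with 20 to 120 N. Pads are 22 mm wide; open, the fingers measure 114 mm over their backs; the gripper's body (76 mm by 85 mm) begins 54 mm behind the grasp point. The pads swing forward as they close: fully open they stand 13 mm farther back than shut.
Start: joints at [-66.234, 4.979, 10.078, 95.1, 0, 90], TCP at [0.222, -0.503, 0.25] pointing down, gripper open.
Joint ranges: [-179.16, 179.16], [-48.56, 103.87], [-65.8, 70.77], [-126.05, 130.52], [-82.76, 87.17], [-180, 180]. Speed limits (degrees/s): [127.2, 127.2, 147.25, 180, 180, 180].

### API

Orientations are given as [roll, pitch, yaw] about the fixed x, y, z axes, in that order (R = Rz(yaw) Ry(pitch) Rx(roll)).
In Python, from workcell import bot gives the robot as it stands. The module is installed in compiled form; this text tells all that it offers.
- The arm moves only by the shell command python3 -m handwheel 'ROWS' [FORCE]. ROWS is JSON, a list of rows, each a list of 7 numbers: the turn, a rotation vector about the tool's x, y, z in degrees, then the shift along the tool's x, y, z in m, then the closure, from -1 (fully open) to 1 (shut), so that 0 is half open. In form: [[ax, ay, az, dx, dy, dz, fingers], ...]. A call has 1 to 20 rows; each row is the pose to reach, as a shift and turn from the pose commanded when the call began, along the tool's axes at that moment; what a row does not reach only later rows make up. A row lasts 1/8 s, in which the tool goes at most 62.5 mm and 10.7 degrees, less where a joint would pass 70% of its speed; a pose out of reach is approached as far as the arm can. A call with a gripper value outside its range is refused whole. The fingers move at their own pace and stop on an object; FORCE is the grip in N (left out, the last holds). Time passes only in rows, so rows that repeat a pose let the fingers close. It gives the time, the measured TCP pose, the force and the opening at its end, in the units of the state.
- bot.get_obs(): the state, without advancing time (a new reading comes with each control period).
- bot.camera(name): name is "scene" or "top"; returns a dict with "frame" (400x640x3 uint8, red, green, blue), "fx", "fy", "cx", "cy" (pixels), "R" (3x3) and "t" (3): a world point X has camera coordinates R X + t. Camera axes: x right, y down, z forward; pixel columns grow to the right and rows downward; lengths in m; the calibration is good to about 2 mm. A picture is of the moment at which its call begins. There is no depth.
- bot.job_done(): hands the job in, once; it reports no verdict.
Trained networks look in a picture, given as the dict that the camera call returned (one of the last four; its "shot" number tells which), for a name from the list of things; names that differ only in an ending like _2 or _b are one class to them, and where a whole thing is asked for, a point or a joint stands for the part that bears it (a point fixed in the world has none). Each returns a list of dicts, best first, with "conf" (0 to 1); they miss things now and then, are a little off and sometimes report something else, mostly with a low value. They report only what shows in the picture. A call takes as long as a camera call. They do not tell look-alikes from the thing itself.
- bot.look_for(name, picture): "bbox" ([left, top, width, height] as shares, 0 to 1, of the picture: columns of its width, rows of its height, round what is visible of it).
- bot.tip_of(name, picture): "centre" ([column, row] as shares, 0 to 1, of the picture: columns of its width, rows of its height: a listed point, or the origin of a listed thing).
The state is a dict: "time": time; "q": joint angles; "qd": joint speeds; "joint_efforts": joint torques, N m; "ee_pos": TCP position; "tcp_rot": TCP orientation; "wrist_force": force on the tool from outside, world axes, zero at the start; "torque": the same for the moment, N m; "opening": finger opening in m.
Only numpy, scipy, OpenCV 4.12 (cv2) and the standard library are available. Lean on these libraries where they do the work, as an engineer would, in place of code of your own. Each camera call takes 0.05 s, during which the arm holds its last target.

## Working session

There is one attempt and no reset: what is moved stays moved. The work goes in short steps, Python scripts to look and compute and a shell command to move; the robot and the scene stay as the last step left them, time stands still between calls to the robot, and variables do not carry over. Pictures are saved under pics/ and viewed, and the job is handed in when it is done.

```bash
mkdir -p pics
python3 - <<'E'
from workcell import bot
import cv2
o=bot.get_obs();print(o)
for n in("scene","top"):
    p=bot.camera(n);cv2.imwrite(f"pics/{n}0.png",p["frame"][:,:,::-1])
    print(n,p["fx"],p["fy"],p["cx"],p["cy"],p["R"],p["t"])
    for k in("dispenser_full","dispenser_part","gate_full_lug","gate_part_lug","roll_full_centre","roll_part_centre","dispenser_full_bay","carton"):
        print(k,[([round(c*s) for c,s in zip(d["centre"],(640,400))],round(d["conf"],2)) for d in bot.tip_of(k,p)])
E
```

```text
{'time': 0.0, 'q': array([-6.62337188e+01,  5.01153334e+00,  1.00328282e+01,  9.50980917e+01,
        6.30792276e-04,  9.00012973e+01]), 'qd': array([ 0.02002588,  0.02615038,  0.04717766,  0.00545322, -0.00124455,
        0.06391203]), 'joint_efforts': array([ 4.25792605e-03, -5.20388031e+01,  4.64809334e+01,  1.62021699e-02,
        5.61462241e-05, -5.73192233e-05]), 'ee_pos': array([ 0.22157487, -0.50317202,  0.24956432]), 'tcp_rot': array([-90.46930657,  89.92320054, 113.29567691]), 'wrist_force': array([-0.01304988,  0.2591918 ,  0.10949148]), 'torque': array([0.06994153, 0.01654781, 0.01592279]), 'opening': 0.08549880645404097}
scene 404.6319190557157 404.6319190557157 323.1881743157724 195.1581240511108 [[-0.79883901 -0.60150506  0.00692055]
 [-0.46601834  0.61154698 -0.63940378]
 [ 0.38037237 -0.51400578 -0.76883998]] [0.39569646 0.32797344 1.09562219]
dispenser_full [([284, 254], 0.61), ([262, 264], 0.38)]
dispenser_part [([347, 185], 0.88), ([342, 157], 0.62)]
gate_full_lug [([261, 261], 0.78)]
gate_part_lug [([332, 184], 0.49)]
roll_full_centre [([272, 228], 0.93), ([336, 235], 0.62)]
roll_part_centre [([338, 159], 0.81), ([264, 234], 0.18)]
dispenser_full_bay [([304, 256], 0.63)]
carton []
top 372.58765486749274 372.58765486749274 323.86615239511866 194.28075350826202 [[-0.0772819  -0.99700333 -0.00344504]
 [-0.97286667  0.07616586 -0.21847013]
 [ 0.21807785 -0.01353222 -0.97583755]] [-0.00853484  0.55838056  0.9941706 ]
dispenser_full [([253, 213], 0.64)]
dispenser_part [([367, 202], 0.68), ([254, 236], 0.53)]
gate_full_lug [([211, 219], 0.79)]
gate_part_lug [([335, 196], 0.8)]
roll_full_centre [([247, 196], 0.86), ([299, 242], 0.79), ([362, 185], 0.26)]
roll_part_centre [([372, 182], 0.92), ([255, 213], 0.49)]
dispenser_full_bay [([253, 235], 0.7)]
carton [([428, 199], 0.79)]
```

Run:
```python
import cv2
for n,(a,b,c,d) in (("scene",(200,420,110,310)),("top",(180,470,130,290))):
    i=cv2.imread(f"pics/{n}0.png")[c:d,a:b];s=min(800/(b-a),600/(d-c));cv2.imwrite(f"pics/{n}0c.png",cv2.resize(i,None,fx=s,fy=s,interpolation=3));print(s)
```

```text
3.0
2.7586206896551726
```

View pics/scene0.png

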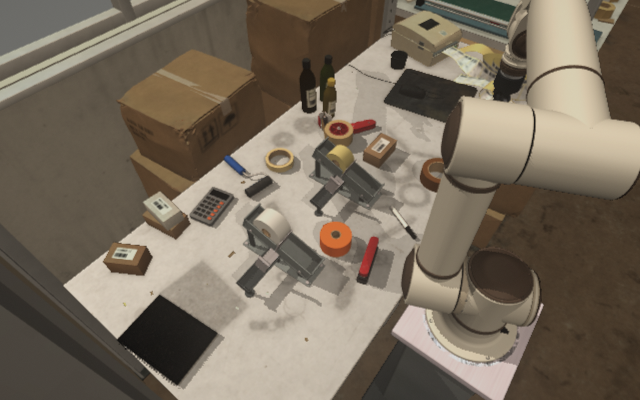

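View pics/top0.png

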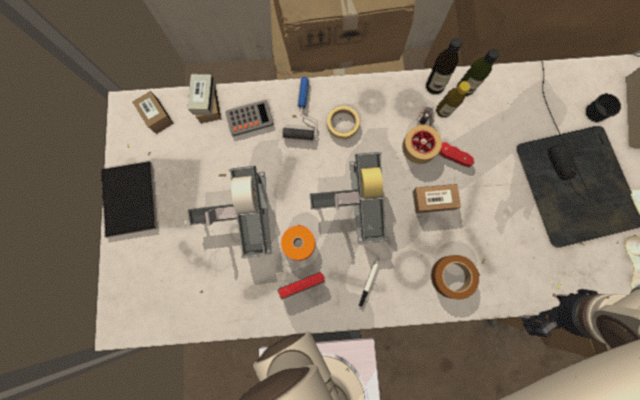

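View pics/scene0c.png

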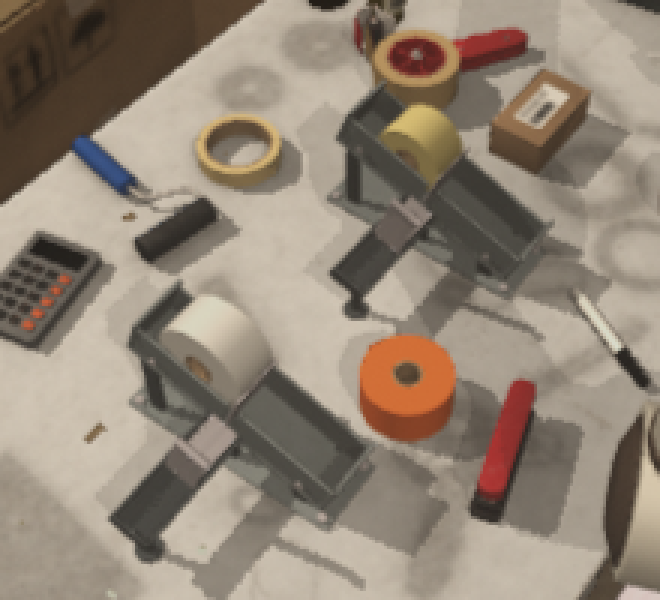

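View pics/top0c.png

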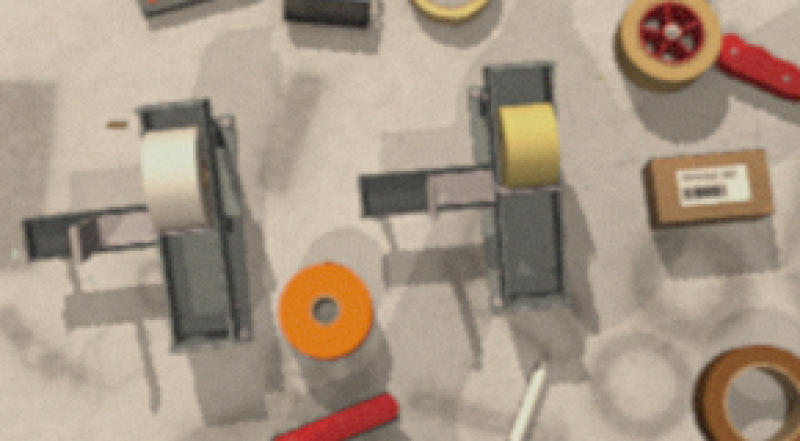

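The white roll (top 245,195; scene 272,228) is the large one, standing in the left-hand dispenser. The yellow roll (top 372,182) is smaller, and the orange disc (top 299,242) lies flat on the table as the look-alike. The target is the left-hand lug, at top ~(209,219) and scene ~(261,261).

```bash
cat > h.py <<'E'
import numpy as np
def ray(p,uv):
    d=np.array([(uv[0]-p["cx"])/p["fx"],(uv[1]-p["cy"])/p["fy"],1]);R=np.array(p["R"]);return -R.T@p["t"],R.T@d
def atz(p,uv,z):
    c,d=ray(p,uv);return c+d*(z-c[2])/d[2]
def tri(L):
    A=0;b=0
    for p,uv in L:
        c,d=ray(p,uv);d=d/np.linalg.norm(d);M=np.eye(3)-np.outer(d,d);A=A+M;b=b+M@c
    return np.linalg.solve(A,b)
def px(p,X):
    x=np.array(p["R"])@X+p["t"];return p["fx"]*x[0]/x[2]+p["cx"],p["fy"]*x[1]/x[2]+p["cy"]
E
python3 - <<'E'
from workcell import bot
from h import *
import cv2
np.set_printoptions(precision=4,suppress=True)
S=bot.camera("scene");T=bot.camera("top")
for k,z in(("dispenser_full",0),("gate_full_lug",.107),("roll_full_centre",None),("dispenser_full_bay",.082),("gate_part_lug",.107),("dispenser_part",0),("roll_part_centre",None)):
    c=[np.array(bot.tip_of(k,p)[0]["centre"])*[640,400] for p in(S,T)]
    print(k,c,tri([(S,c[0]),(T,c[1])]),[atz(p,u,z) for p,u in zip((S,T),c)] if z is not None else "")
# fit pose of left dispenser by overlay: gate stop etc.
E
```

```text
dispenser_full [array([284.992, 255.28 ]), array([250.88, 210.48])] [0.5269 0.1621 0.0087] [array([0.5214, 0.1559, 0.    ]), array([0.5375, 0.1677, 0.    ])]
gate_full_lug [array([263.488, 263.6  ]), array([213.12, 218.32])] [0.5056 0.2519 0.0985] [array([0.5023, 0.2552, 0.107 ]), array([0.5034, 0.249 , 0.107 ])]
roll_full_centre [array([273.408, 227.2  ]), array([243.712, 193.68 ])] [0.5559 0.1598 0.1234] 
dispenser_full_bay [array([302.528, 256.   ]), array([252.288, 237.   ])] [0.4513 0.1547 0.0639] [array([0.4447, 0.1631, 0.082 ]), array([0.4483, 0.151 , 0.082 ])]
gate_part_lug [array([330.176, 179.92 ]), array([336.576, 197.4  ])] [ 0.5325 -0.0842  0.1178] [array([ 0.5383, -0.0922,  0.107 ]), array([ 0.5346, -0.0848,  0.107 ])]
dispenser_part [array([346.88, 185.  ]), array([366.08, 202.88])] [ 0.5291 -0.1753  0.0145] [array([ 0.5338, -0.1868,  0.    ]), array([ 0.5337, -0.1764,  0.    ])]Traceback (most recent call last):
  File "<stdin>", line 7, in <module>
IndexError: list index out of range
```

Run:
```python
import cv2
for n,(a,b,c,d) in (("scene",(228,333,195,305)),("top",(180,280,155,265))):
    i=cv2.imread(f"pics/{n}0.png")[c:d,a:b];i=cv2.resize(i,None,fx=5.4,fy=5.4,interpolation=2)
    for k in range(a-a%10+10,b,10): cv2.putText(i,str(k),(int((k-a+.5)*5.4)-10,10),0,.35,(0,0,255),1);cv2.line(i,(int((k-a+.5)*5.4),12),(int((k-a+.5)*5.4),600),(0,0,255) ,1) if k%20==0 else 0
    for k in range(c-c%10+10,d,10): cv2.putText(i,str(k),(0,int((k-c+.5)*5.4)+4),0,.35,(0,0,255),1);cv2.line(i,(24,int((k-c+.5)*5.4)),(600,int((k-c+.5)*5.4)),(0,0,255),1) if k%20==0 else 0
    cv2.imwrite(f"pics/{n}0d.png",i)
```

```text
(no output)
```

View pics/scene0d.png

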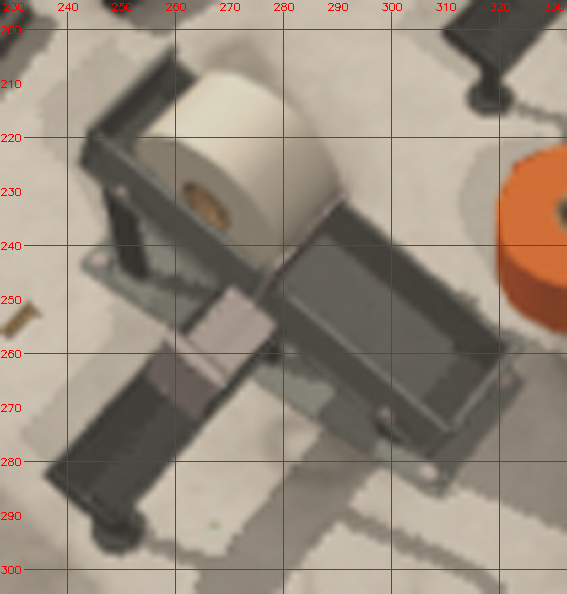

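View pics/top0d.png

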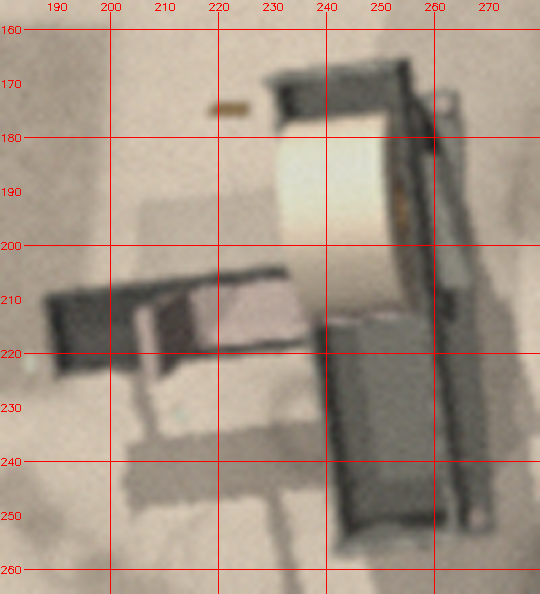

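Run:
```python
from workcell import bot
from h import *
import cv2
from scipy.optimize import least_squares
np.set_printoptions(precision=4,suppress=True)
S=bot.camera("scene");T=bot.camera("top")
z=.003
obs=[(S,.125,.042,z,243,243.5),(S,-.125,.042,z,310,286),(S,-.125,-.042,z,323.5,266),(T,-.125,-.042,z,271,253),(T,.125,-.042,z,265,171)]
for o in obs: print(atz(o[0],o[4:],z))
def W(p,x,y,z):
    c,s=np.cos(p[2]),np.sin(p[2]);return np.array([p[0]+c*x-s*y,p[1]+s*x+c*y,z])
f=lambda p:np.concatenate([np.subtract(px(o[0],W(p,*o[1:4])),o[4:]) for o in obs])
r=least_squares(f,[.53,.16,0],loss="soft_l1");p=r.x;print(p[:2],np.degrees(p[2]),r.fun.reshape(-1,2))
R=np.array([[np.cos(p[2]),np.sin(p[2])],[-np.sin(p[2]),np.cos(p[2])]])
for n,(cam,uv,zz) in dict(lugT=(T,(206,211),.134),lugTf=(T,(208,225),.134),lugm=(T,(211.5,218),.107),lugS=(S,(263.5,263.6),.107),
   railT1=(T,(188,208),.065),railT2=(T,(233,204),.065),railend=(T,(190,224),.065),bayT=(T,(252.3,237),.082),wl=(T,(230,169),.148),wl2=(T,(243,256),.056),wr2=(T,(262,251),.056)).items():
    w=atz(cam,uv,zz);print(n,w,R@(w[:2]-p[:2]))
w=tri([(S,(263.5,263.6)),(T,(211.5,218))]);print(w,R@(w[:2]-p[:2]))
rs=tri([(S,(273.4,227.2)),(T,(243.7,193.7))]);print("roll",R@(rs[:2]-p[:2]))
```

```text
[0.6492 0.203  0.003 ]
[0.3982 0.1912 0.003 ]
[0.4064 0.1166 0.003 ]
[0.4074 0.1133 0.003 ]
[0.6554 0.1201 0.003 ]
[0.5286 0.1582] 1.8718532998321367 [[-1.0057 -0.2243]
 [-2.2063  0.4571]
 [ 1.2948 -0.8308]
 [ 0.4658  0.7999]
 [-0.0499  0.1674]]
lugT [0.5193 0.2595 0.134 ] [-0.006   0.1016]
lugTf [0.482  0.2546 0.134 ] [-0.0434  0.0979]
lugm [0.5046 0.2533 0.107 ] [-0.0209  0.0959]
lugS [0.5023 0.2552 0.107 ] [-0.0231  0.0978]
railT1 [0.5457 0.3312 0.065 ] [0.0228 0.1724]
railT2 [0.5473 0.205  0.065 ] [0.0202 0.0462]
railend [0.5    0.3256 0.065 ] [-0.0232  0.1683]
bayT [0.4483 0.151  0.082 ] [-0.0805 -0.0046]
wl [0.6243 0.191  0.148 ] [0.0967 0.0297]
wl2 [0.4013 0.1832 0.056 ] [-0.1264  0.0292]
wr2 [0.4108 0.1305 0.056 ] [-0.1186 -0.0238]
[0.5046 0.2541 0.1035] [-0.0208  0.0967]
roll [0.0273 0.0008]
```

```bash
cat >> h.py <<'E'
from scipy.spatial.transform import Rotation as Ro
def plan(o,tgt,yaw,ysgn=1,along='y'):
    R=Ro.from_euler('xyz',o["tcp_rot"],degrees=True)
    a=np.radians(yaw);c,s=np.cos(a),np.sin(a)
    x=np.array([0,0,-1.]);y=ysgn*(np.array([-s,c,0]) if along=='y' else np.array([c,s,0]));z=np.cross(x,y)
    G=Ro.from_matrix(np.c_[x,y,z])
    return R.as_matrix(),(R.inv()*G).as_rotvec(degrees=True),R.inv().apply(np.array(tgt)-o["ee_pos"])
E
python3 - <<'E'
from workcell import bot
from h import *
np.set_printoptions(precision=4,suppress=True)
o=bot.get_obs();a=np.radians(2);c,s=np.cos(a),np.sin(a)
t=np.array([.5286+c*-.027-s*.068,.1582+s*-.027+c*.068,.25]);print(t)
for al in 'yx':
  for sg in(1,-1):print(al,sg,*plan(o,t,2,sg,al))
E
```

```text
[0.4992 0.2252 0.25  ]
y 1 [[-0.      0.403  -0.9152]
 [-0.0001 -0.9152 -0.403 ]
 [-1.      0.      0.    ]] [-158.2356    0.0036    0.0025] [ 0.0003 -0.5549 -0.5477]
y -1 [[-0.      0.403  -0.9152]
 [-0.0001 -0.9152 -0.403 ]
 [-1.      0.      0.    ]] [21.7644  0.0018 -0.0026] [ 0.0003 -0.5549 -0.5477]
x 1 [[-0.      0.403  -0.9152]
 [-0.0001 -0.9152 -0.403 ]
 [-1.      0.      0.    ]] [-68.2356   0.0032  -0.0006] [ 0.0003 -0.5549 -0.5477]
x -1 [[-0.      0.403  -0.9152]
 [-0.0001 -0.9152 -0.403 ]
 [-1.      0.      0.    ]] [111.7644  -0.0007  -0.0036] [ 0.0003 -0.5549 -0.5477]
```

Gate lug found at about local (-0.021, 0.095), consistent in both views, with the dispenser at (0.529, 0.158) and yaw about 2°. I'll travel high with the fingers shut until I'm over the gap.

```bash
python3 -m handwheel '[[-17,0,0,0,-0.139,-0.137,1],[-17,0,0,0,-0.139,-0.137,1],[-17,0,0,0,-0.139,-0.137,1],[-34,0,0,0,-0.277,-0.274,1],[-34,0,0,0,-0.277,-0.274,1],[-34,0,0,0,-0.277,-0.274,1],[-51,0,0,0,-0.416,-0.411,1],[-51,0,0,0,-0.416,-0.411,1],[-51,0,0,0,-0.416,-0.411,1],[-68.2,0,0,0,-0.555,-0.548,1],[-68.2,0,0,0,-0.555,-0.548,1],[-68.2,0,0,0,-0.555,-0.548,1],[-68.2,0,0,0,-0.555,-0.548,1],[-68.2,0,0,0,-0.555,-0.548,1],[-68.2,0,0,0,-0.555,-0.548,1]]' 40
python3 - <<'E'
from workcell import bot
from h import *
import cv2
np.set_printoptions(precision=4,suppress=True)
o=bot.get_obs();print(o["time"],o["q"],plan(o,(.4992,.2252,.12),2,1,'x'))
for n,(a,b,c,d) in (("scene",(200,420,110,310)),("top",(160,360,130,280))):
    p=bot.camera(n);i=p["frame"][c:d,a:b,::-1];cv2.imwrite(f"pics/{n}1.png",cv2.resize(i,None,fx=2.9,fy=2.9,interpolation=2))
E
```

```text
time: 3.62
ee_pos: [0.4993, 0.2249, 0.2503]
tcp_rot: [-48.7, 90.0, -136.7]
wrist_force: [-0.5, -0.2, -0.6]
opening: -0.0001
3.625 [ 24.2548   4.6686   9.7467  95.104   -0.0089 112.2887] (array([[-0.0003,  0.9994,  0.0343],
       [-0.0003,  0.0343, -0.9994],
       [-1.    , -0.0004,  0.0003]]), array([-0.0339,  0.0181,  0.0205]), array([ 0.1303,  0.    , -0.0003]))
```

View pics/scene1.png

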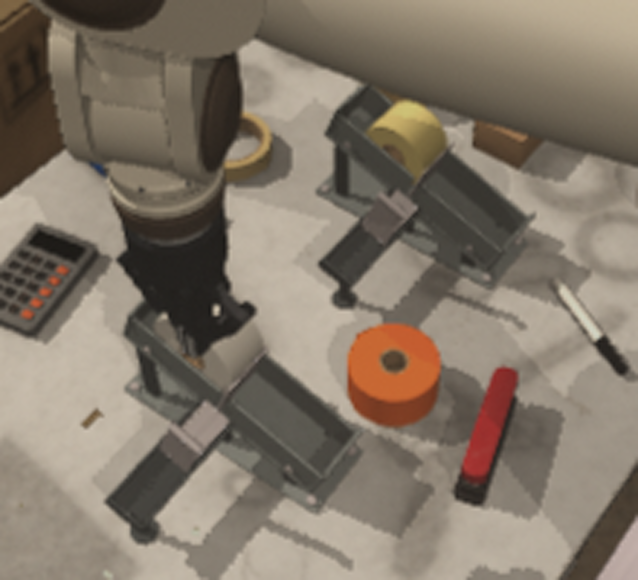

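View pics/top1.png

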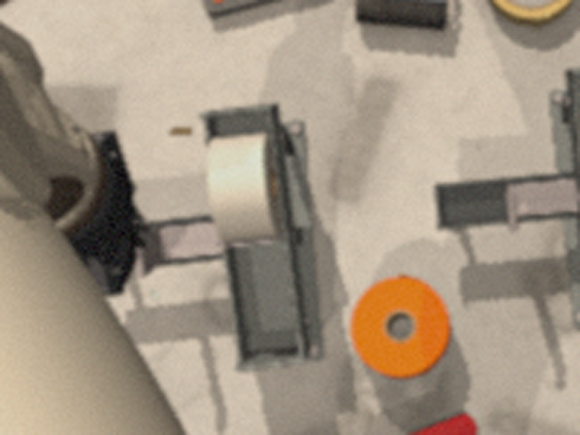

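The gripper hangs shut over the left-hand dispenser's gap. In the scene crop the fingertips are at about (205,355), still above the roll line. I'll go down to just over lug height and check.

```bash
python3 -m handwheel '[[0,0,0,0.05,0,0,1],[0,0,0,0.085,0,0,1],[0,0,0,0.085,0,0,1],[0,0,0,0.085,0,0,1]]'
python3 - <<'E'
from workcell import bot
from h import *
import cv2
o=bot.get_obs();S=bot.camera("scene")
i=S["frame"][170:310,210:350,::-1].copy();i=cv2.resize(i,None,fx=4,fy=4,interpolation=2)
for X in (o["ee_pos"]-[0,0,.019],):
    u,v=px(S,X);print(u,v);cv2.circle(i,(int((u-210)*4),int((v-170)*4)),4,(0,0,255),1)
cv2.imwrite("pics/scene2.png",i)
E
```

```text
time: 4.22
ee_pos: [0.5, 0.2251, 0.1673]
tcp_rot: [111.7, 89.9, 23.6]
wrist_force: [-0.7, 0.7, 1.1]
opening: 0.0001
270.290483237384 247.9630059544428
```

View pics/scene2.png

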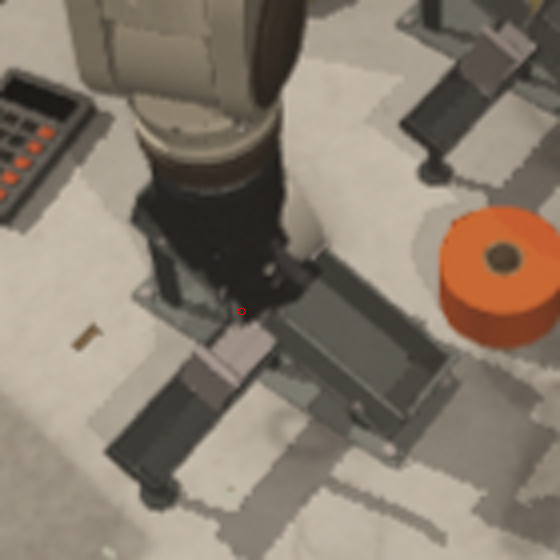

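The tips (crop 241,311) are above the gap and short of the lug, as planned. Next I go down into the gap.

```bash
python3 -m handwheel '[[0,0,0,0.02,0,0,1],[0,0,0,0.035,0,0,1],[0,0,0,0.047,0,0,1],[0,0,0,0.047,0,0,1],[0,0,0,0.047,0,0,1]]'
python3 - <<'E'
from workcell import bot
from h import *
import cv2
o=bot.get_obs();S=bot.camera("scene")
print(plan(o,o["ee_pos"]+[0,.1,0],2,1,'x')[1:])
i=S["frame"][170:310,210:350,::-1].copy();i=cv2.resize(i,None,fx=4,fy=4,interpolation=2)
cv2.imwrite("pics/scene3.png",i)
T=bot.camera("top")
i=T["frame"][130:280,160:300,::-1].copy();i=cv2.resize(i,None,fx=4,fy=4,interpolation=2)
cv2.imwrite("pics/top3.png",i)
E
```

```text
time: 4.9
ee_pos: [0.4997, 0.2255, 0.1189]
tcp_rot: [110.7, 90.0, 22.7]
wrist_force: [0.0, 1.1, 0.8]
opening: -0.0003
(array([-0.03018815, -0.01304327, -0.03454616]), array([ 2.48395094e-05,  3.43728553e-03, -9.99409048e-02]))
```

View pics/scene3.png

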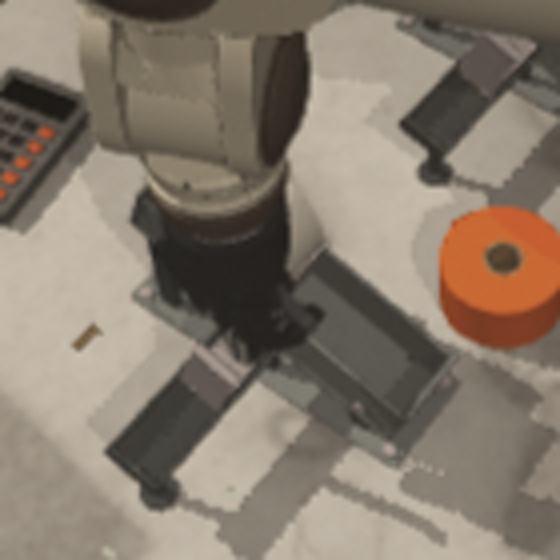

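View pics/top3.png

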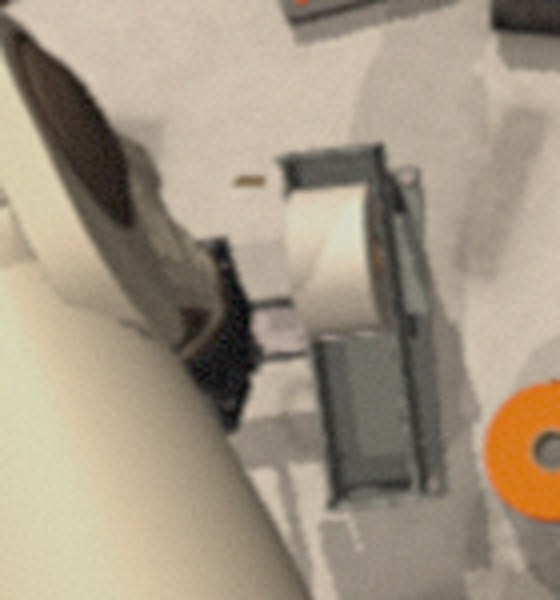

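The fingers stand behind the lug, clear of the roll and with no force reading. Next I pull to about 50 mm.

```bash
python3 -m handwheel '[[0,0,0,0,0,-0.012,1],[0,0,0,0,0,-0.022,1],[0,0,0,0,0,-0.032,1],[0,0,0,0,0,-0.032,1]]'; python3 -m handwheel '[[0,0,0,0,0,-0.01,1],[0,0,0,0,0,-0.02,1],[0,0,0,0,0,-0.028,1],[0,0,0,0,0,-0.034,1],[0,0,0,0,0,-0.034,1]]'
```

```text
time: 5.5
ee_pos: [0.4985, 0.2581, 0.1185]
tcp_rot: [45.7, 90.0, -42.3]
wrist_force: [0.7, -4.2, 2.7]
opening: -0.0001
time: 6.12
ee_pos: [0.4973, 0.2912, 0.1185]
tcp_rot: [11.5, 89.9, -76.5]
wrist_force: [0.5, -6.5, 3.8]
opening: 0.0001
```

```bash
python3 -m handwheel '[[0,0,0,0,0,-0.004,1],[0,0,0,0,0,-0.007,1],[0,0,0,0,0,-0.007,1]]'; python3 -m handwheel '[[0,0,0,0,0,-0.002,1],[0,0,0,0,0,-0.004,1],[0,0,0,0,0,-0.004,1]]'
python3 - <<'E'
from workcell import bot
from h import *
import cv2
for n,(a,b,c,d) in (("scene",(210,350,170,310)),("top",(160,300,130,280))):
    p=bot.camera(n);i=p["frame"][c:d,a:b,::-1];cv2.imwrite(f"pics/{n}4.png",cv2.resize(i,None,fx=4,fy=4,interpolation=2))
E
```

```text
time: 6.5
ee_pos: [0.497, 0.2979, 0.1185]
tcp_rot: [4.5, 89.9, -83.5]
wrist_force: [0.0, -6.6, 3.9]
opening: -0.0004
time: 6.88
ee_pos: [0.4969, 0.3011, 0.1185]
tcp_rot: [-0.0, 89.8, -88.1]
wrist_force: [0.4, -10.9, 5.2]
opening: 0.0
```

View pics/scene4.png

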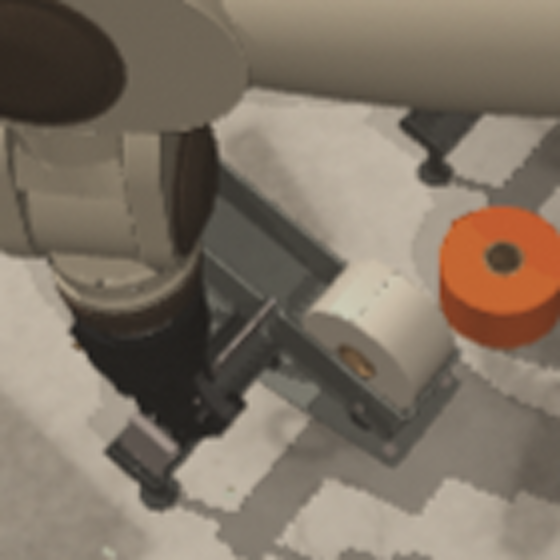

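View pics/top4.png

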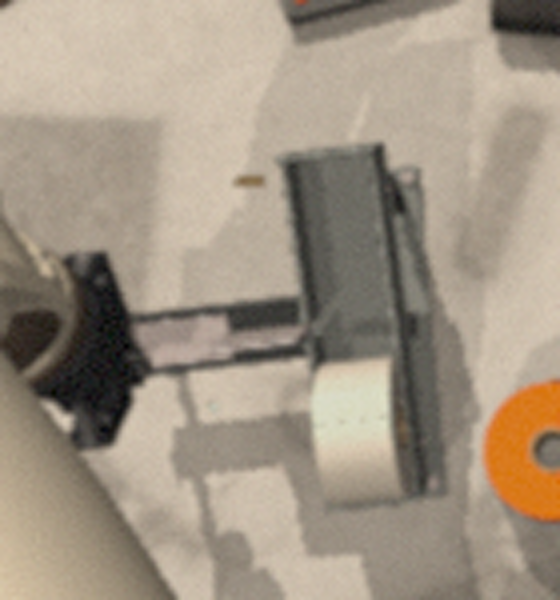

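The white roll has already run to the front lip (top crop 358,430; scene crop 375,335). The force has risen past the spring's 7.2 N, so the gate is against its stop. I'll press slightly more and hold.

```bash
python3 -m handwheel '[[0,0,0,0,0,-0.002,1],[0,0,0,0,0,-0.003,1],[0,0,0,0,0,-0.003,1],[0,0,0,0,0,-0.003,1],[0,0,0,0,0,-0.003,1]]'
python3 - <<'E'
from workcell import bot
from h import *
S=bot.camera("scene");T=bot.camera("top")
c=[np.array(bot.tip_of("roll_full_centre",p)[0]["centre"])*[640,400] for p in(S,T)]
w=tri([(S,c[0]),(T,c[1])]);print(c,w, "bay exp ~",.5286-.0805,.155,.082)
o=bot.get_obs();print(o["wrist_force"],plan(o,[.4993,.2225,.1185],2,1,'x')[1:])
E
```

```text
time: 7.6
ee_pos: [0.4968, 0.3015, 0.1185]
tcp_rot: [-1.9, 89.6, -90.1]
wrist_force: [-0.4, -25.4, 9.4]
opening: -0.0001
[array([306.304, 252.68 ]), array([297.024, 243.2  ])] [ 0.46991185  0.06060908 -0.07004447] bay exp ~ 0.44809999999999994 0.155 0.082
[ -0.4372892  -26.69655407   8.10806354] (array([-0.1936045 ,  0.42968415,  0.01712763]), array([ 5.30147301e-04, -2.51401870e-06,  7.90070098e-02]))
```

The gate is hard against the stop (25 N). The network's top-view hit (297,243) is the orange look-alike, so I discard it. Next I let the gate back gently, until the fingers leave the lug.

```bash
python3 -m handwheel '[[0,0,0,0,0,0.01,1],[0,0,0,0,0,0.02,1],[0,0,0,0,0,0.03,1],[0,0,0,0,0,0.04,1],[0,0,0,0,0,0.05,1],[0,0,0,0,0,0.058,1],[0,0,0,0,0,0.066,1],[0,0,0,0,0,0.074,1],[0,0,0,0,0,0.08,1],[0,0,0,0,0,0.08,1],[0,0,0,0,0,0.08,1]]'
```

```text
time: 9.18
ee_pos: [0.4995, 0.2256, 0.1183]
tcp_rot: [-160.5, 90.0, 111.5]
wrist_force: [-0.3, 1.2, -0.1]
opening: 0.0005
```

Force is gone, so the fingers are free. I rise straight up, then move to the +y side, clear of the dispenser.

```bash
python3 -m handwheel '[[0,0,0,-0.03,0,0,1],[0,0,0,-0.08,0,0,1],[0,0,0,-0.13,0,0,1],[0,0,0,-0.13,0,0,1],[0,0,0,-0.13,0,-0.06,1],[0,0,0,-0.13,0,-0.12,1],[0,0,0,-0.13,0,-0.15,1],[0,0,0,-0.13,0,-0.15,1],[0,0,0,-0.13,0,-0.15,1]]'
python3 - <<'E'
from workcell import bot
from h import *
import cv2
np.set_printoptions(precision=4,suppress=True)
S=bot.camera("scene");T=bot.camera("top")
for k in("roll_full_centre","gate_full_lug","gate_part_lug","roll_part_centre","carton"):
    for n,p in(("S",S),("T",T)): print(k,n,[([round(c*s) for c,s in zip(d["centre"],(640,400))],round(d["conf"],2)) for d in bot.tip_of(k,p)])
a=bot.get_obs();print(a["wrist_force"],a["qd"])
for n,p,(a,b,c,d) in (("scene",S,(210,400,120,310)),("top",T,(160,460,130,280))):
    i=p["frame"][c:d,a:b,::-1];cv2.imwrite(f"pics/{n}5.png",cv2.resize(i,None,fx=800/300 if n=="top" else 3,fy=800/300 if n=="top" else 3,interpolation=2))
E
```

```text
time: 10.3
ee_pos: [0.4942, 0.3749, 0.2476]
tcp_rot: [-45.9, 89.9, -133.9]
wrist_force: [-0.6, 0.0, -0.4]
opening: 0.0001
roll_full_centre S [([304, 253], 0.74), ([340, 239], 0.63)]
roll_full_centre T [([299, 246], 0.77), ([252, 238], 0.66), ([360, 183], 0.16)]
gate_full_lug S [([263, 263], 0.67)]
gate_full_lug T [([210, 217], 0.86)]
gate_part_lug S []
gate_part_lug T [([336, 201], 0.73), ([242, 238], 0.25)]
roll_part_centre S []
roll_part_centre T [([371, 181], 0.75)]
carton S []
carton T [([254, 235], 0.71), ([432, 201], 0.69)]
[0.0458 0.3101 0.4315] [ 0.2124  0.0562 -0.0029  0.0011  0.0386  0.0966]
```

View pics/scene5.png

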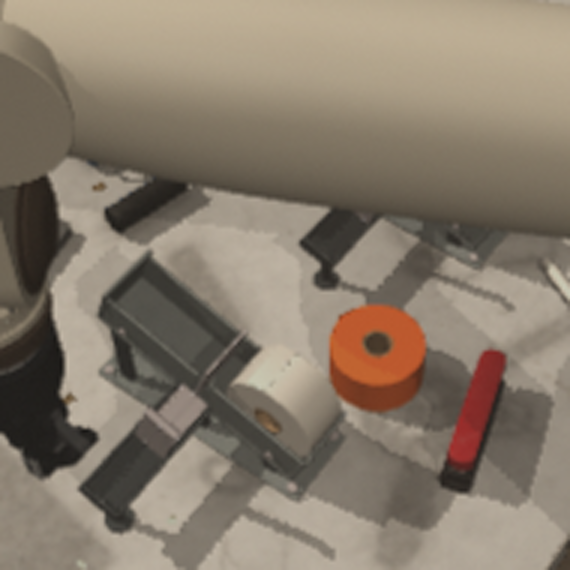

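View pics/top5.png

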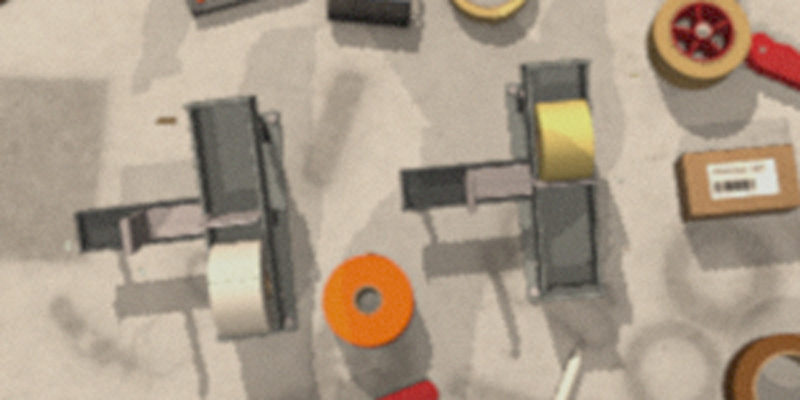

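The full roll is in the bay (top 252,238; scene 304,253, within 3 px of the bay's predicted pixels). The gate is shut across the lane, with its lug back at (263,263) in the scene view and (210,217) in the top view. The yellow roll and the carton are where they were.

```bash
python3 -c "
from workcell import bot
print(bot.job_done())"
```

```text
the job is handed in; nothing more can be done
None
```

The full roll is in its delivery bay and its gate has sprung shut behind it. I handed the job in at about 10.4 s of the 32 s allowed; the hand-in gives no verdict.

**What I did:** I put the shut fingers into the gap behind the lug of the white (full) roll's dispenser and pulled the gate out to its stop. The force there reached about 25 N, well above the spring's 7.2 N. I held it for over half a second with the roll already at the lip, then eased the gate back, lifted out and moved clear.

**Last checks:**
- **Full roll:** it rests at the front lip, within about 3 px of the bay's predicted position in both views. I did not measure the distance to the bay in millimetres.
- **Full roll's gate:** the lug is back within about 3 px of its starting position in both views.
- **Other dispenser and carton:** the part-used roll, its gate lug and the carton show no real shift in the top view (up to about 5 px, which is network scatter). The scene view could not confirm this, because the arm hid them.
- **Robot:** wrist force was near zero and the gripper was clear of everything.

**Disagreement:** in the top view the network twice ranked the orange look-alike as the best match for the full roll. I discarded both after checking them against the picture.

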